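# Wedge the rocking tray stack level on the dresser

## Robot

A 6-joint arm with a two-finger parallel gripper is mounted at the origin on the work surface. World frame = base frame: x ahead of the robot, y to its left, z up, the work surface at z = 0. Lengths are in mm, angles in rad, forces in N, time in s.
With the tool pointing down it reaches from about 350 to 975 mm from the base axis. Payload 7.1 kg.
Tool frame: the origin (TCP) lies at the very end of the fingers, on their centre line; the grasp point (between the pads) lies 19 mm behind it (ctrl.tcp_to_grasp is the distance from the TCP to the grasp point, in mm); z points along the fingers, x is the direction in which the jaws open and shut, and the axes are right-handed (so a half turn about z gives the same grasp; the last joint's range is limited). The gripper opens to 88 mm and grips with 3 to 60 N. Pads are 20 mm wide; open, the fingers measure 115 mm over their backs; the gripper's body (75 mm by 178 mm) begins 61 mm behind the grasp point.
Start: joints at [-1.159, 0.423, 1.63, -0, 1.089, -0.019], TCP at [261.013, -567.87, 222.675] pointing down, gripper open.
Joint ranges: [-3, 3], [-0.9, 2.11], [0.09, 2.58], [-1.31, 4.45], [0.11, 2.69], [-2.54, 2.54]. Speed limits (rad/s): [2.39, 2.39, 3.01, 3.14, 3.14, 3.14].

## Interface

Orientations are given as a rotation vector (axis times angle).
In Python, from workcell import get_obs, viewer, ctrl, masks_of gives the robot as it stands. The module is installed in compiled form; this text tells all that it offers.
- The arm moves only by the shell command python3 -m inch 'ROWS'. ROWS is JSON, a list of rows, each an object of numbers: "tx", "ty", "tz": the shift along the tool's x, y, z in cm; "ax", "ay", "az": the turn, a rotation vector about the tool's x, y, z in degrees; "jaw": the opening, from 0 (shut) to 1 (fully open). In form: [{"tx": .., "ty": .., "tz": .., "ax": .., "ay": .., "az": .., "jaw": ..}, ...]. A call has 1 to 12 rows; each row shifts and turns the commanded pose from where the row before left it, along the tool's axes as they then stand; what a row does not reach is not made up. A row lasts 1/8 s, in which the tool goes at most 62.5 mm and 10.7 degrees, less where a joint would pass 70% of its speed; a pose out of reach is approached as far as the arm can. A call is refused whole if a number of a shift passes 6.25 or a number of a turn 10.7, either way. A call with a gripper value outside its range is refused whole. The fingers move at their own pace and stop on an object; the grip force is fixed at half the most. Time passes only in rows, so rows that do not move let the fingers close. It gives the time, the measured TCP pose, the force and the opening at its end, in the units of the state.
- get_obs(): the state, without advancing time (a new reading comes with each control period).
- viewer.get_image(name): name is "side" or "top"; returns (picture, depth): 384x512x3 uint8, red, green, blue; 384x512 float32, mm along the optical axis (not along the pixel's ray), 0 where there is no reading.
- viewer.get_calibration(name): a dict with "fx", "fy", "cx", "cy" (pixels), "rvec" (rotation vector, rad) and "tvec" (3), from world to camera coordinates, as OpenCV has them. Camera axes: x right, y down, z forward; pixel columns grow to the right and rows downward; lengths in mm; the calibration is good to about 2 mm. A picture is of the moment at which its call begins. get_calibration takes no time and is no camera call.
- ctrl.close_job(): hands the job in, once; it reports no verdict.
Trained networks look in the newest picture that a camera, given by its name, has taken for a name from the list of things; names that differ only in an ending like _2 or _b are one class to them, and where a whole thing is asked for, a point or a joint stands for the part that bears it (a point fixed in the world has none). Each returns a list of dicts, best first, with "score" (0 to 1); they miss things now and then, are a little off and sometimes report something else, mostly with a low value. They report only what shows in the picture. A call takes as long as a camera call. They do not tell look-alikes from the thing itself.
- masks_of(camera, thing): "pixels" (384x512 bool, what is visible of it) and "location" ([column, row] in pixels, amid what is visible of it).
The state is a dict: "t": time; "qpos": joint angles; "qvel": joint speeds; "joint_torque": joint torques, N m; "ee_pos": TCP position; "orientation": TCP orientation; "ft_force": force on the tool from outside, world axes, zero at the start; "moment": the same for the moment, N m; "width": finger opening in mm.
Only numpy, scipy, OpenCV 4.12 (cv2) and the standard library are available. Lean on these libraries where they do the work, as an engineer would, in place of code of your own. Each camera call takes 0.05 s, during which the arm holds its last target. There are 200 camera calls.

## Task

The stack of two smoked trays dips towards its low front edge (the one with the steel rail, nearest the two flat tins in it) because it rocks on the foot bar beneath it. Take the bamboo wedge, slide it thin end first along the dresser, square under the middle of that low edge, and gently push until the stack sits level and the wedge is snug - clearly tight, not merely touching, but not jammed hard. Raise the stack with the wedge only, then let go, and leave the other things on the dresser where they are.

Things in the scene. Friction and masses are not known exactly. Their poses are not given: they have to be found in the camera images.
- wedge: Loose bamboo wedge 165 x 30 mm, 60 g, lying flat. Origin: centre of its underside. x runs along it to the thin end at x = +82.5 mm, z up. From x = -82.5 to -25.5 mm it is a flat-topped grip block 24 mm tall; from there the top slopes down 1 in 6, from 21 mm tall to 3 mm at the thin end. Pushing it takes 0.5 to 1.5 times the force with which it presses on the rail; left alone it stays put.
- wedge_tip (a point): The middle of the wedge's thin end, on its underside (x = +82.5 mm in the wedge's frame).
- foot: Black foot bar fixed on the dresser, hidden under the trays, 190 mm long in its y. Origin: on the dresser, below the line about which the stack rocks; z up. Its -x points to the stack's low front edge. The trays reach from x = -103 to +80 mm and y = -120 to +120 mm; all lies under 105 mm high, under 80 mm within 90 mm of the front. The wedge is square when its x lies along this x.
- edge (a point): Point on the dresser straight below the middle of the low front edge (foot x = -100 mm, y = 0). The edge is a round steel rail, 6 mm thick, 234 mm long along the foot's y. With the stack level the rail's underside stands 11 to 17 mm above the dresser: this height differs each time and is not measured, so feel for it. Dipped, it is 5 mm lower.
- stack (a joint): Rocking of the tray stack (about 0.9 kg, contents fixed) on the foot bar, rad: 0 = dipped, 0.05 = level, where its rear feet meet the dresser and stop it. It falls back unless held up. Its weight alone presses on the wedge with 2 to 3 N; at the stop, more pushing tightens the wedge by about 3 to 5 N per mm. Snug: it presses with about 8 to 15 N; jammed: over 20 N.
- cat: Bystander: white ceramic cat ring holder, 75 mm tall, 52 mm wide, tail behind; beside the way to the low edge. Origin: centre of its underside.
- case: Bystander: flat steel nail file case 135 x 24 x 12 mm, long along its x; beside the way to the low edge. Origin: centre of its underside.
- jar: Bystander: closed frosted glass jar, 74 mm across, 61 mm tall. Origin: centre of its underside.
- brush: Bystander: bamboo hairbrush 220 mm long along its x, bristles down, 28 mm tall. Origin: on the dresser below its neck.
- dish: Bystander: small blue ceramic dish, 90 mm across, 30 mm tall. Origin: centre of its underside.
Things that resemble listed ones, but are neither listed nor needed, are in the scene too. Leave any black or turquoise look-alike of the wedge alone.

How it is judged:
By the outcome, as a careful person would: the job done as asked, in the order asked, and still so for the second after the job is handed in, with the robot touching nothing.
It also fails if it takes over 48 s, if anything falls off the work surface, if the arm or the gripper's body presses on something with over 40 N, if the wrist force passes 120 N, or if a joint passes its speed limit or range.

## Working session

There is one attempt and no reset: what is moved stays moved. The work goes in short steps, Python scripts to look and compute and a shell command to move; the robot and the scene stay as the last step left them, time stands still between calls to the robot, and variables do not carry over. Pictures are saved under pics/ and viewed, about 8 in all and at most 12, crops included, and the job is handed in when it is done.

```bash
mkdir -p pics
cat > h.py <<'E'
import numpy as np, cv2
from workcell import get_obs, viewer, ctrl, masks_of
from scipy.spatial.transform import Rotation as R
def cam(n):
    c=viewer.get_calibration(n); return c,R.from_rotvec(np.ravel(c['rvec'])).as_matrix(),np.ravel(c['tvec'])
def cloud(n,d):
    c,r,t=cam(n); v,u=np.mgrid[:384,:512]
    p=np.stack([(u-c['cx'])/c['fx']*d,(v-c['cy'])/c['fy']*d,d],-1)
    w=(p-t)@r; w[d<=0]=np.nan; return w
def proj(n,P):
    c,r,t=cam(n); q=np.atleast_2d(P)@r.T+t
    return np.c_[q[:,0]/q[:,2]*c['fx']+c['cx'],q[:,1]/q[:,2]*c['fy']+c['cy']]
E
python3 - <<'E'
from h import *
for n in ['top','side']:
    im,d=viewer.get_image(n); w=cloud(n,d); np.savez('s_'+n,im=im,w=w)
    for th in ['wedge','stack','cat','case','jar','brush','dish']:
        for m in masks_of(n,th)[:4]:
            if m['score']<.2: continue
            P=w[m['pixels']]; P=P[~np.isnan(P[:,0])]
            rect=cv2.minAreaRect(P[:,:2].astype(np.float32)) if len(P) else 0
            print(n,th,round(m['score'],2),np.round(m['location']),np.round(np.median(P,0)),[np.round(x) for x in rect], np.round(np.percentile(P[:,2],[2,98])), np.median(im[m['pixels']],0))
    cv2.imwrite(f'pics/{n}0.png',cv2.resize(im[...,::-1],(800,600)))
print(get_obs())
E
```

```text
top wedge 0.89 [310. 204.] [ 575. -293.   16.] [array([ 576., -291.]), array([164.,  31.]), np.float64(85.0)] [ 2. 26.] [224. 178. 123.]
top wedge 0.87 [292. 267.] [ 422. -237.   16.] [array([ 420., -238.]), array([167.,  35.]), np.float64(16.0)] [ 1. 26.] [ 63. 170. 157.]
top wedge 0.84 [398. 202.] [ 575. -506.   16.] [array([ 581., -514.]), array([ 39., 167.]), np.float64(66.0)] [ 1. 27.] [24. 22. 24.]
top stack 0.82 [104. 191.] [607. 202.  48.] [array([618., 220.]), array([262., 216.]), np.float64(6.0)] [16. 87.] [77. 61. 54.]
top stack 0.33 [193. 237.] [496.   4.  11.] [array([495.,   3.]), array([ 26., 135.]), np.float64(4.0)] [ 1. 15.] [206. 197. 191.]
top cat 0.63 [178. 131.] [753.  38.  37.] [array([754.,  48.]), array([39., 63.]), np.float64(19.0)] [12. 70.] [142.5 124.  112. ]
top case 0.89 [194. 236.] [496.   3.  11.] [array([496.,   3.]), array([ 25., 135.]), np.float64(4.0)] [ 7. 15.] [207. 197. 191.]
top jar 0.83 [256. 125.] [ 766. -150.   60.] [array([ 772., -149.]), array([72., 70.]), np.float64(44.0)] [ 9. 63.] [231. 229. 220.]
top brush 0.9 [342. 147.] [ 711. -372. 
[... 2071 characters left out ...]
p.float64(6.0)] [12. 87.] [102.  74.  64.]
{'t': 0.8, 'qpos': array([-1.15900282e+00,  4.23087297e-01,  1.62989574e+00,  5.42544812e-06,
        1.08857078e+00, -1.89794755e-02]), 'qvel': array([-0.00017611, -0.00020655,  0.00065149,  0.00043932, -0.00242821,
        0.00025675]), 'joint_torque': array([-8.42105801e-04, -5.44511890e+01, -2.74035019e+01,  6.43946277e-02,
        1.67403754e-02, -1.89534694e-05]), 'ee_pos': array([ 261.01831696, -567.88217379,  222.68467443]), 'orientation': array([ 2.64487320e+00, -1.69532879e+00,  5.49134782e-05]), 'ft_force': array([ 0.24976378,  0.54625913, -0.01595887]), 'moment': array([-0.05212698,  0.02836803, -0.02954557]), 'width': 87.74387281863109}
```

View pics/top0.png

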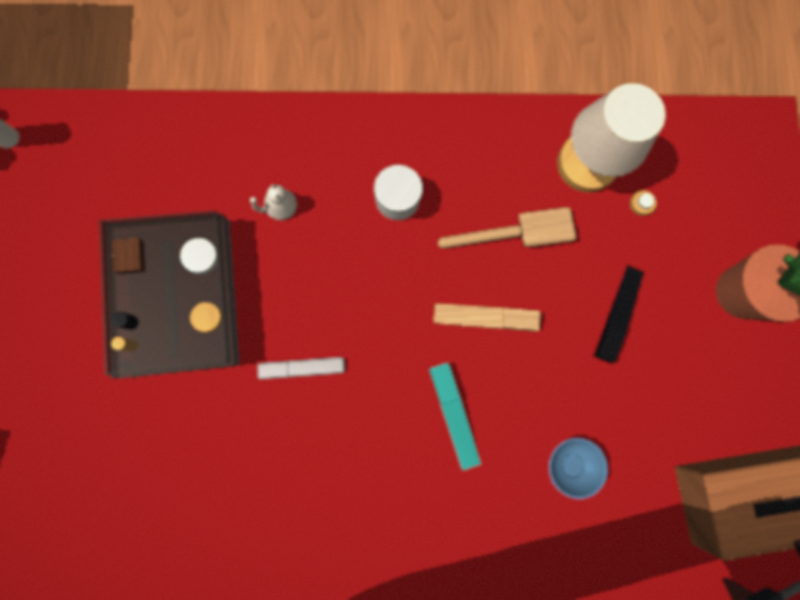

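View pics/side0.png

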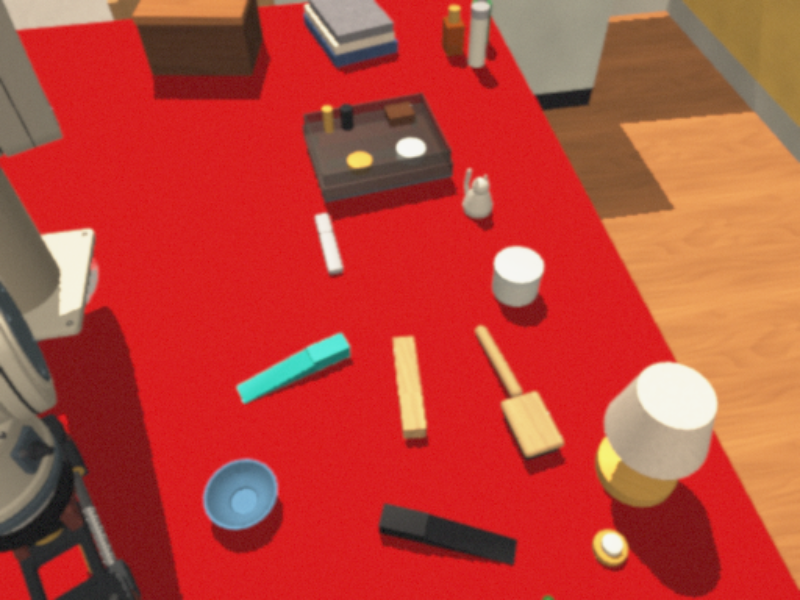

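The bamboo wedge is at about (486,316) in the resized top view, with its grip block at the right. The stack is at (170,295), and its low front edge faces right (-y), where the white and yellow tins are. The cat and the case stand on either side of the approach. Next I'll fit the poses.

```bash
cat > m.py <<'E'
from h import *
def wedge(n,im,w,near=None):
    best=None
    for m in masks_of(n,'wedge'):
        px=m['pixels']; c=np.median(im[px],0)
        if c[0]>c[2]+40 and c[0]>150:
            P=w[px]; P=P[~np.isnan(P[:,0])]; 
            (cx,cy),(a,b),_=r=cv2.minAreaRect(P[:,:2].astype(np.float32))
            q=P[:,:2]-[cx,cy]; d=np.linalg.svd(q-q.mean(0),full_matrices=False)[2][0]
            if d[1]<0:d=-d
            s=q@d; h=[np.round(np.median(P[(s>l)&(s<l+15),2]),1) if ((s>l)&(s<l+15)).any() else None for l in range(-83,80,15)]
            return (cx,cy),(a,b),np.degrees(np.arctan2(d[1],d[0])),np.percentile(s,[.5,99.5]),h
if __name__=='__main__':
    for n in ['top','side']:
        im,d=viewer.get_image(n); w=cloud(n,d)
        print(n,wedge(n,im,w))
        m=max((m for m in masks_of(n,'stack')),key=lambda m:m['pixels'].sum())
        P=w[m['pixels']]; P=P[~np.isnan(P[:,0])]; P=P[(P[:,0]>450)&(P[:,0]<800)&(P[:,1]>60)]
        for lo,hi in [(4,14),(14,22),(22,35),(35,55),(55,75),(75,95)]:
            Q=P[(P[:,2]>lo)&(P[:,2]<hi)]
            if len(Q)<20: continue
            # front line: min y per x-bin
            xs=[];ys=[];zs=[]
            for x in np.arange(500,740,10):
                b=Q[abs(Q[:,0]-x)<5]
                if len(b)>2: i=np.argsort(b[:,1])[:3].copy(); xs.append(x); ys.append(np.median(b[i,1])); zs.append(np.median(b[i,2]))
            k=np.polyfit(xs,ys,1) if len(xs)>4 else None
            r=cv2.minAreaRect(Q[:,:2].astype(np.float32))
            print(n,lo,hi,len(Q),np.round(r[0]),np.round(r[1]),round(r[2],1),'front x',xs[:1],xs[-1:],'fit',k,'y',np.round(ys,0)[::3],'z',np.round(zs)[::3])
E
python3 m.py
```

```text
top ((577.607666015625, -295.9161071777344), (173.60118103027344, 35.96918869018555), np.float64(85.28202213969846), array([-84.699863  ,  86.13948363]), [np.float64(23.2), np.float64(23.8), np.float64(23.4), np.float64(23.2), np.float64(19.5), np.float64(17.6), np.float64(14.4), np.float64(12.5), np.float64(9.8), np.float64(7.4), np.float64(4.5)])
top 4 14 107 [617. 113.] [237.  16.] 2.8 front x [np.int64(500)] [np.int64(730)] fit [ 0.09766162 52.58115825] y [114. 102. 106. 110. 113. 117. 122.] z [12. 12. 12. 11. 13. 13. 13.]
top 14 22 99 [581. 131.] [120. 271.] 64.3 front x [np.int64(500)] [np.int64(720)] fit [6.73477089e-02 7.31199136e+01] y [136. 104. 108. 111. 114. 118. 121.] z [20. 15. 15. 17. 19. 17. 15.]
top 22 35 138 [575. 136.] [136. 288.] 61.0 front x [np.int64(500)] [np.int64(730)] fit [ 0.10835782 46.45677808] y [101. 104. 107. 111. 114. 116. 120. 124.] z [34. 34. 25. 27. 27. 31. 31. 23.]
top 35 55 5548 [609. 202.] [240. 180.] 6.1 front x [np.int64(500)] [np.int64(730)] fit [ 0.10765109 47.10401196] y [102. 105. 107. 110. 113. 117. 120. 124.] z [36. 39. 37. 36. 38. 39. 3
[... 1174 characters left out ...]
t64(500)] [np.int64(730)] fit [ 0.11017569 44.6164041 ] y [102. 103. 106. 111. 113. 116. 121. 124.] z [30. 30. 28. 29. 33. 30. 31. 29.]
side 35 55 2519 [608. 202.] [239. 185.] 6.7 front x [np.int64(500)] [np.int64(730)] fit [ 0.10947968 45.50280894] y [102. 103. 108. 111. 114. 117. 118. 123.] z [38. 36. 38. 37. 40. 40. 39. 38.]
side 55 75 1495 [609. 201.] [233. 181.] 6.1 front x [np.int64(500)] [np.int64(730)] fit [ 0.10419658 50.48559847] y [106. 107. 108. 113. 115. 118. 123. 125.] z [59. 67. 60. 63. 68. 64. 59. 65.]
side 75 95 167 [601. 265.] [230.  53.] 2.0 front x [np.int64(520)] [np.int64(720)] fit [  0.25338699 113.77432842] y [238. 245. 281. 285. 288. 288.] z [84. 85. 77. 76. 77. 76.]
```

```bash
cat > rel.py <<'E'
import sys
from h import *
def rel(x,y,z,yaw):
    o=get_obs(); M=R.from_rotvec(o['orientation']).as_matrix()
    cur=np.degrees(np.arctan2(M[1,0],M[0,0])); d=M.T@(np.array([x,y,z])-o['ee_pos'])
    print('t',o['t'],'pos',o['ee_pos'].round(1),'yaw',cur.round(2),'tilt',M[:,2].round(3),'shift cm',(d/10).round(2),'az',round(cur-yaw,2),'F',o['ft_force'].round(2),'w',round(o['width'],1))
if __name__=='__main__': rel(*map(float,sys.argv[1:]))
E
python3 -m inch '[{"az":-10.0},{"az":-10.0},{"az":-10.0},{"az":-10.0},{"az":-10.0},{"az":-10.0}]'
python3 -m inch '[{"tx":4.15,"ty":-3.57},{"tx":4.15,"ty":-3.57},{"tx":4.15,"ty":-3.57},{"tx":4.15,"ty":-3.57},{"tx":4.15,"ty":-3.57},{"tx":4.15,"ty":-3.57},{"tx":4.15,"ty":-3.57},{}]'
python3 -m inch '[{"tz":4},{"tz":4},{"tz":4},{},{}]'
python3 rel.py 572.2 -346 5 -5.1
python3 - <<'E'
from m import *
for n in ['top','side']:
    im,d=viewer.get_image(n); print(wedge(n,im,cloud(n,d))); cv2.imwrite(f'pics/{n}1.png',cv2.resize(im[150:300,180:380,::-1] if n=='side' else im[120:270,220:420,::-1],(800,600)))
E
```

```text
t 1.1 pos [ 261.  -567.9  222.7] yaw -65.32 tilt [ 0. -0. -1.] shift cm [ -7.17 -37.54  21.77] az -60.22 F [-0.35 -0.55  0.55] w 87.7
((577.5158081054688, -290.28387451171875), (162.4770050048828, 36.42477798461914), np.float64(84.7319322223975), array([-80.68419569,  79.53593183]), [np.float64(23.9), np.float64(23.7), np.float64(24.1), np.float64(22.8), np.float64(19.0), np.float64(15.9), np.float64(13.9), np.float64(11.3), np.float64(8.6), np.float64(6.7), np.float64(3.7)])
((575.2821655273438, -291.67169189453125), (168.9084930419922, 29.489028930664062), np.float64(84.3632563782724), array([-82.4207706 ,  80.73511171]), [np.float64(23.2), np.float64(24.0), np.float64(23.9), np.float64(23.9), np.float64(19.8), np.float64(17.5), np.float64(14.5), np.float64(11.7), np.float64(9.4), np.float64(7.2), np.float64(4.6)])$[0]: bad value
$[0]: bad value
$[0]: bad value
```

View pics/side1.png

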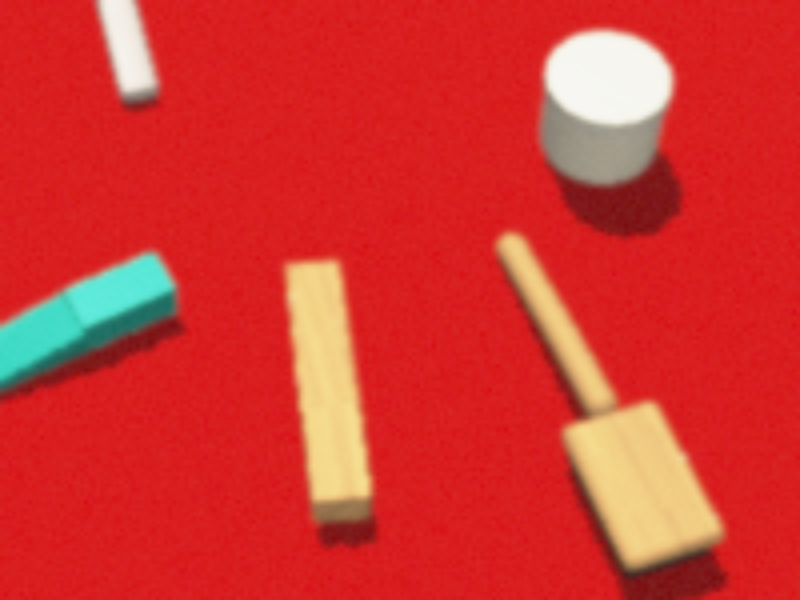

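The side crop shows the wedge clearly, with its grip block nearest the camera (340,470). The moves were refused because every key seems to be required in each row, so I'm resending them in full.

```bash
python3 -m inch '[{"tx":0,"ty":0,"tz":0,"ax":0,"ay":0,"az":-10.0,"jaw":1},{"tx":0,"ty":0,"tz":0,"ax":0,"ay":0,"az":-10.0,"jaw":1},{"tx":0,"ty":0,"tz":0,"ax":0,"ay":0,"az":-10.0,"jaw":1},{"tx":0,"ty":0,"tz":0,"ax":0,"ay":0,"az":-10.0,"jaw":1},{"tx":0,"ty":0,"tz":0,"ax":0,"ay":0,"az":-10.0,"jaw":1},{"tx":0,"ty":0,"tz":0,"ax":0,"ay":0,"az":-10.0,"jaw":1}]' && python3 -m inch '[{"tx":4.15,"ty":-3.57,"tz":0,"ax":0,"ay":0,"az":0,"jaw":1},{"tx":4.15,"ty":-3.57,"tz":0,"ax":0,"ay":0,"az":0,"jaw":1},{"tx":4.15,"ty":-3.57,"tz":0,"ax":0,"ay":0,"az":0,"jaw":1},{"tx":4.15,"ty":-3.57,"tz":0,"ax":0,"ay":0,"az":0,"jaw":1},{"tx":4.15,"ty":-3.57,"tz":0,"ax":0,"ay":0,"az":0,"jaw":1},{"tx":4.15,"ty":-3.57,"tz":0,"ax":0,"ay":0,"az":0,"jaw":1},{"tx":4.15,"ty":-3.57,"tz":0,"ax":0,"ay":0,"az":0,"jaw":1},{"tx":0,"ty":0,"tz":4,"ax":0,"ay":0,"az":0,"jaw":1},{"tx":0,"ty":0,"tz":4,"ax":0,"ay":0,"az":0,"jaw":1},{"tx":0,"ty":0,"tz":4,"ax":0,"ay":0,"az":0,"jaw":1},{"tx":0,"ty":0,"tz":0,"ax":0,"ay":0,"az":0,"jaw":1}]'
python3 rel.py 571.4 -347 5 -5.3
```

```text
t: 2.05
ee_pos: [261.0, -567.9, 222.7]
orientation: [-3.139, 0.137, 0.0]
ft_force: [0.4, 0.2, -0.5]
width: 87.5
t: 3.42
ee_pos: [571.3, -344.6, 99.5]
orientation: [-3.135, 0.145, 0.009]
ft_force: [-0.0, -0.1, 0.3]
width: 87.7
t 3.425 pos [ 571.3 -344.6   99.5] yaw -5.31 tilt [-0.006  0.003 -1.   ] shift cm [0.08 0.27 9.45] az -0.01 F [-0.01 -0.1   0.34] w 87.7
```

```bash
python3 -m inch '[{"tx":0,"ty":0.2,"tz":3.2,"ax":0,"ay":0,"az":0,"jaw":1},{"tx":0,"ty":0,"tz":3.2,"ax":0,"ay":0,"az":0,"jaw":1},{"tx":0,"ty":0,"tz":2.7,"ax":0,"ay":0,"az":0,"jaw":1},{"tx":0,"ty":0,"tz":0,"ax":0,"ay":0,"az":0,"jaw":1},{"tx":0,"ty":0,"tz":0,"ax":0,"ay":0,"az":0,"jaw":1}]'
python3 rel.py 571.4 -347 5 -5.3
python3 -m inch '[{"tx":0,"ty":0,"tz":0,"ax":0,"ay":0,"az":0,"jaw":0},{"tx":0,"ty":0,"tz":0,"ax":0,"ay":0,"az":0,"jaw":0},{"tx":0,"ty":0,"tz":0,"ax":0,"ay":0,"az":0,"jaw":0},{"tx":0,"ty":0,"tz":0,"ax":0,"ay":0,"az":0,"jaw":0},{"tx":0,"ty":0,"tz":0,"ax":0,"ay":0,"az":0,"jaw":0},{"tx":0,"ty":0,"tz":0,"ax":0,"ay":0,"az":0,"jaw":0}]'
python3 rel.py 571.4 -347 5 -5.3
```

```text
t: 4.05
ee_pos: [574.5, -348.8, 13.8]
orientation: [3.137, -0.146, 0.004]
ft_force: [0.3, 0.2, -0.4]
width: 88.1
t 4.05 pos [ 574.5 -348.8   13.8] yaw -5.32 tilt [ 0.002 -0.001 -1.   ] shift cm [-0.32 -0.15  0.88] az -0.02 F [ 0.32  0.17 -0.36] w 88.1
t: 4.8
ee_pos: [573.2, -347.9, 11.6]
orientation: [-3.138, 0.146, 0.0]
ft_force: [-1.1, 0.4, 0.1]
width: 31.6
t 4.8 pos [ 573.2 -347.9   11.6] yaw -5.32 tilt [-0.  0. -1.] shift cm [-0.19 -0.08  0.66] az -0.02 F [-1.1   0.39  0.08] w 31.6
```

```bash
python3 -m inch '[{"tx":0,"ty":0,"tz":0,"ax":0,"ay":0,"az":0,"jaw":0.6},{"tx":0,"ty":0,"tz":0.3,"ax":0,"ay":0,"az":0,"jaw":0.6},{"tx":0,"ty":0,"tz":0.35,"ax":0,"ay":0,"az":0,"jaw":0.6},{"tx":0,"ty":0,"tz":0,"ax":0,"ay":0,"az":0,"jaw":0.6},{"tx":0,"ty":0,"tz":0,"ax":0,"ay":0,"az":0,"jaw":0},{"tx":0,"ty":0,"tz":0,"ax":0,"ay":0,"az":0,"jaw":0},{"tx":0,"ty":0,"tz":0,"ax":0,"ay":0,"az":0,"jaw":0},{"tx":0,"ty":0,"tz":0,"ax":0,"ay":0,"az":0,"jaw":0}]'
python3 -m inch '[{"tx":0,"ty":0,"tz":0,"ax":0,"ay":0,"az":-5.7,"jaw":0},{"tx":0,"ty":0,"tz":0,"ax":0,"ay":0,"az":-5.7,"jaw":0},{"tx":0,"ty":0,"tz":0,"ax":0,"ay":0,"az":0,"jaw":0},{"tx":0,"ty":0,"tz":0,"ax":0,"ay":0,"az":0,"jaw":0}]'
python3 rel.py 635.4 -43 5 6.1
```

```text
t: 5.8
ee_pos: [573.3, -348.0, 5.3]
orientation: [3.138, -0.146, 0.0]
ft_force: [-1.1, -0.2, 0.1]
width: 29.5
t: 6.3
ee_pos: [573.3, -348.0, 5.3]
orientation: [3.137, 0.164, 0.0]
ft_force: [0.0, -0.0, 1.1]
width: 29.9
t 6.3 pos [ 573.3 -348.     5.3] yaw 5.98 tilt [ 0. -0. -1.] shift cm [  9.35 -29.69   0.03] az -0.12 F [ 0.02 -0.04  1.13] w 29.9
```

```bash
python3 -m inch '[{"tx":0.6,"ty":-1.8,"tz":0,"ax":0,"ay":0,"az":0,"jaw":0},{"tx":1.1,"ty":-3.5,"tz":0,"ax":0,"ay":0,"az":0,"jaw":0},{"tx":1.2,"ty":-3.6,"tz":0,"ax":0,"ay":0,"az":0,"jaw":0},{"tx":1.2,"ty":-3.6,"tz":0,"ax":0,"ay":0,"az":0,"jaw":0},{"tx":1.2,"ty":-3.6,"tz":0,"ax":0,"ay":0,"az":0,"jaw":0},{"tx":1.2,"ty":-3.6,"tz":0,"ax":0,"ay":0,"az":0,"jaw":0},{"tx":1.2,"ty":-3.6,"tz":0,"ax":0,"ay":0,"az":0,"jaw":0},{"tx":1.1,"ty":-2.8,"tz":0,"ax":0,"ay":0,"az":0,"jaw":0},{"tx":0.5,"ty":-1.0,"tz":0,"ax":0,"ay":0,"az":0,"jaw":0},{"tx":0,"ty":0,"tz":0,"ax":0,"ay":0,"az":0,"jaw":0},{"tx":0,"ty":0,"tz":0,"ax":0,"ay":0,"az":0,"jaw":0}]'
python3 rel.py 635.4 -43 5 6.1
python3 - <<'E'
from m import *
for n in ['top','side']:
    im,d=viewer.get_image(n); w=cloud(n,d); np.savez('a_'+n,im=im,w=w)
    print(wedge(n,im,w))
    m=max((m for m in masks_of(n,'stack')),key=lambda m:m['pixels'].sum())
    P=w[m['pixels']]; P=P[(P[:,0]>450)&(P[:,0]<800)&(P[:,1]>90)]; Q=P[(P[:,2]>25)&(P[:,2]<75)]
    print(cv2.minAreaRect(Q[:,:2].astype(np.float32)))
    e=proj(n,[[618.5,115.5,0]])[0]; print('edge px',e)
    c0,r0=int(e[0])-90,int(e[1])-60; 
    cr=im[max(r0,0):max(r0,0)+150,max(c0,0):max(c0,0)+200,::-1]
    cv2.imwrite(f'pics/{n}2.png',cv2.resize(cr,(800,600),interpolation=cv2.INTER_CUBIC)); print(c0,r0)
E
```

```text
t: 7.68
ee_pos: [636.9, -69.1, 5.3]
orientation: [-3.137, -0.165, -0.0]
ft_force: [1.1, 2.1, 2.4]
width: 29.7
t 7.675 pos [636.9 -69.1   5.3] yaw 6.03 tilt [ 0.  0. -1.] shift cm [ 0.13 -2.61  0.03] az -0.07 F [1.1  2.05 2.39] w 29.7
None
((626.5035400390625, 201.54327392578125), (204.058349609375, 179.03289794921875), 7.6440558433532715)
edge px [149.41791581 186.29539589]
59 126
((634.9152221679688, -67.02779388427734), (29.495071411132812, 73.72755432128906), np.float64(85.32287869375841), array([-31.13225217,  36.69735618]), [None, None, np.float64(91.9), np.float64(14.2), np.float64(23.4), np.float64(24.2), np.float64(23.5), np.float64(24.2), np.float64(19.5), None, None])
((606.9913330078125, 200.47543334960938), (236.35211181640625, 181.7108612060547), 6.376367092132568)
edge px [248.80788634 122.60561004]
158 62
```

View pics/top2.png

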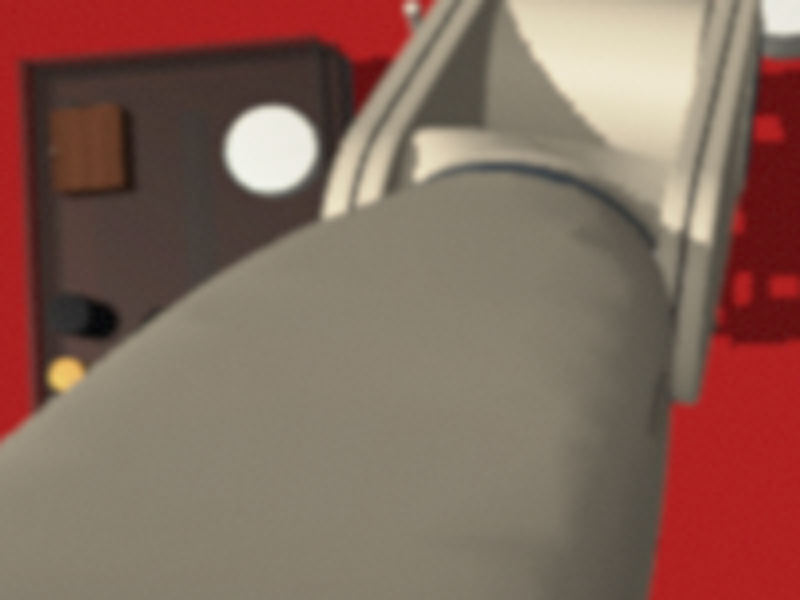

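View pics/side2.png

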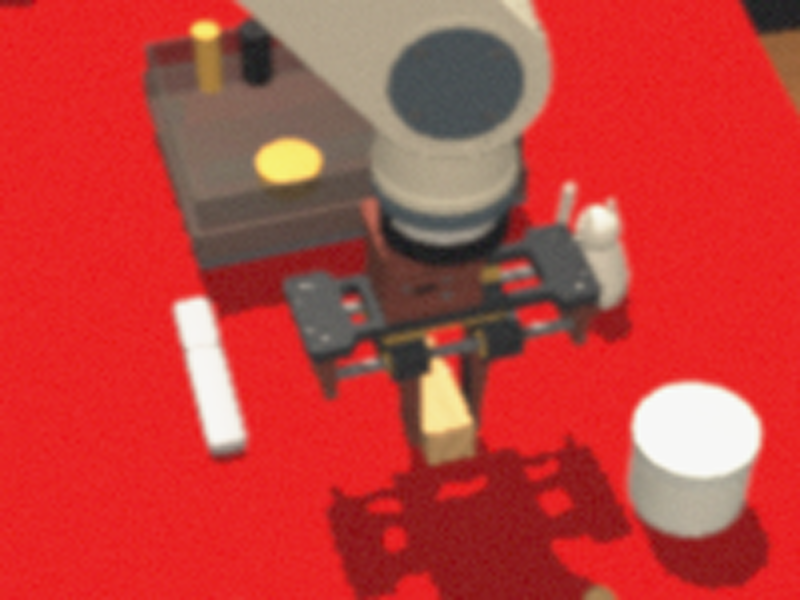

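The top view is blocked by the arm. The side crop shows the wedge between the fingers, heading for the front edge, with the case and cat clear. I'll advance to just past the edge, then feel for contact.

```bash
python3 -m inch '[{"tx":0.05,"ty":-1.2,"tz":0,"ax":0,"ay":0,"az":0,"jaw":0},{"tx":0.05,"ty":-1.5,"tz":0,"ax":0,"ay":0,"az":-0.1,"jaw":0},{"tx":0.03,"ty":-1.5,"tz":0,"ax":0,"ay":0,"az":0,"jaw":0},{"tx":0,"ty":-0.8,"tz":0,"ax":0,"ay":0,"az":0,"jaw":0},{"tx":0,"ty":-0.2,"tz":0,"ax":0,"ay":0,"az":0,"jaw":0},{"tx":0,"ty":-0.2,"tz":0,"ax":0,"ay":0,"az":0,"jaw":0},{"tx":0,"ty":-0.2,"tz":0,"ax":0,"ay":0,"az":0,"jaw":0}]'
for i in 1; do :; done
python3 -m inch '[{"tx":0,"ty":-0.2,"tz":0,"ax":0,"ay":0,"az":0,"jaw":0}]' | tr '\n' ' '; echo
python3 -m inch '[{"tx":0,"ty":-0.2,"tz":0,"ax":0,"ay":0,"az":0,"jaw":0}]' | tr '\n' ' '; echo
python3 -m inch '[{"tx":0,"ty":-0.2,"tz":0,"ax":0,"ay":0,"az":0,"jaw":0}]' | tr '\n' ' '; echo
python3 -m inch '[{"tx":0,"ty":-0.2,"tz":0,"ax":0,"ay":0,"az":0,"jaw":0}]' | tr '\n' ' '; echo
python3 -m inch '[{"tx":0,"ty":-0.2,"tz":0,"ax":0,"ay":0,"az":0,"jaw":0}]' | tr '\n' ' '; echo
python3 -m inch '[{"tx":0,"ty":-0.2,"tz":0,"ax":0,"ay":0,"az":0,"jaw":0}]' | tr '\n' ' '; echo
python3 rel.py 618.5 115 5 6.1
```

```text
t: 8.85
ee_pos: [632.4, -13.1, 5.2]
orientation: [3.137, 0.169, 0.0]
ft_force: [-0.7, -3.1, 3.4]
width: 29.8
t: 8.98 ee_pos: [632.2, -11.1, 5.3] orientation: [3.137, 0.169, 0.0] ft_force: [-0.1, -2.6, 3.6] width: 29.6 
t: 9.1 ee_pos: [631.9, -9.0, 5.3] orientation: [3.137, 0.169, 0.0] ft_force: [0.1, -2.4, 3.8] width: 29.7 
t: 9.22 ee_pos: [631.7, -6.9, 5.2] orientation: [3.137, 0.169, 0.0] ft_force: [0.6, -3.4, 4.0] width: 29.9 
t: 9.35 ee_pos: [631.5, -4.8, 5.2] orientation: [3.137, 0.169, 0.0] ft_force: [-0.2, -2.7, 4.1] width: 29.9 
t: 9.48 ee_pos: [631.3, -2.8, 5.2] orientation: [3.137, 0.169, 0.0] ft_force: [-0.4, -3.1, 5.2] width: 29.6 
t: 9.6 ee_pos: [631.1, -0.8, 5.3] orientation: [3.137, 0.169, 0.0] ft_force: [0.6, -3.7, 3.9] width: 29.8 
t 9.6 pos [631.1  -0.8   5.3] yaw 6.19 tilt [ 0. -0. -1.] shift cm [ -0.   -11.64   0.02] az 0.09 F [ 0.6  -3.66  3.92] w 29.8
```

```bash
python3 -m inch '[{"tx":0,"ty":0,"tz":0,"ax":0,"ay":0,"az":0,"jaw":0.45},{"tx":0,"ty":0,"tz":0,"ax":0,"ay":0,"az":0,"jaw":0.45},{"tx":0,"ty":0,"tz":0,"ax":0,"ay":0,"az":0,"jaw":0},{"tx":0,"ty":0,"tz":0,"ax":0,"ay":0,"az":0,"jaw":0},{"tx":0,"ty":0,"tz":0,"ax":0,"ay":0,"az":0,"jaw":0}]' | tr '\n' ' '; echo
python3 -m inch '[{"tx":0,"ty":-0.2,"tz":0,"ax":0,"ay":0,"az":0,"jaw":0}]' | tr '\n' ' '; echo
python3 -m inch '[{"tx":0,"ty":-0.2,"tz":0,"ax":0,"ay":0,"az":0,"jaw":0}]' | tr '\n' ' '; echo
python3 -m inch '[{"tx":0,"ty":-0.2,"tz":0,"ax":0,"ay":0,"az":0,"jaw":0}]' | tr '\n' ' '; echo
python3 -m inch '[{"tx":0,"ty":-0.2,"tz":0,"ax":0,"ay":0,"az":0,"jaw":0}]' | tr '\n' ' '; echo
python3 -m inch '[{"tx":0,"ty":-0.2,"tz":0,"ax":0,"ay":0,"az":0,"jaw":0}]' | tr '\n' ' '; echo
python3 -m inch '[{"tx":0,"ty":-0.2,"tz":0,"ax":0,"ay":0,"az":0,"jaw":0}]' | tr '\n' ' '; echo
python3 rel.py 618.5 115 5 6.1
```

```text
t: 10.22 ee_pos: [630.9, -0.9, 5.0] orientation: [-3.137, -0.169, 0.0] ft_force: [-0.7, -0.2, -0.0] width: 29.8 
t: 10.35 ee_pos: [630.7, 1.1, 5.1] orientation: [-3.137, -0.169, 0.0] ft_force: [0.3, 0.2, -0.3] width: 30.1 
t: 10.48 ee_pos: [630.5, 3.2, 5.2] orientation: [-3.137, -0.169, 0.0] ft_force: [0.0, 0.1, -0.2] width: 30.0 
t: 10.6 ee_pos: [630.3, 5.2, 5.2] orientation: [3.137, 0.17, -0.0] ft_force: [0.1, -0.0, -0.9] width: 29.9 
t: 10.72 ee_pos: [630.2, 6.9, 5.1] orientation: [3.136, 0.17, 0.0] ft_force: [-0.2, -2.9, -1.1] width: 29.8 
t: 10.85 ee_pos: [630.0, 8.9, 5.2] orientation: [3.137, 0.17, 0.0] ft_force: [0.7, -3.2, -1.7] width: 30.0 
t: 10.98 ee_pos: [629.7, 11.0, 5.2] orientation: [3.137, 0.169, 0.0] ft_force: [0.9, -3.2, -2.2] width: 30.1 
t 10.975 pos [629.7  11.    5.2] yaw 6.18 tilt [ 0. -0. -1.] shift cm [ 0.000e+00 -1.046e+01  1.000e-02] az 0.08 F [ 0.89 -3.2  -2.17] w 30.1
```

Contact came at about y = 5.5, with the push force stepping from 0 to about 3 N. The stop should therefore be near y = 35.

```bash
for k in 1; do :; done
python3 -m inch '[{"tx":0,"ty":-0.2,"tz":0,"ax":0,"ay":0,"az":0.08,"jaw":0},{"tx":0,"ty":-0.2,"tz":0,"ax":0,"ay":0,"az":0,"jaw":0},{"tx":0,"ty":-0.2,"tz":0,"ax":0,"ay":0,"az":0,"jaw":0}]' | tr '\n' ' '; echo
python3 -m inch '[{"tx":0,"ty":-0.2,"tz":0,"ax":0,"ay":0,"az":0,"jaw":0},{"tx":0,"ty":-0.2,"tz":0,"ax":0,"ay":0,"az":0,"jaw":0}]' | tr '\n' ' '; echo
python3 -m inch '[{"tx":0,"ty":0,"tz":0,"ax":0,"ay":0,"az":0,"jaw":0.45},{"tx":0,"ty":0,"tz":0,"ax":0,"ay":0,"az":0,"jaw":0.45},{"tx":0,"ty":0,"tz":0,"ax":0,"ay":0,"az":0,"jaw":0},{"tx":0,"ty":0,"tz":0,"ax":0,"ay":0,"az":0,"jaw":0},{"tx":0,"ty":0,"tz":0,"ax":0,"ay":0,"az":0,"jaw":0}]' | tr '\n' ' '; echo
python3 -m inch '[{"tx":0,"ty":-0.2,"tz":0,"ax":0,"ay":0,"az":0,"jaw":0}]' | tr '\n' ' '; echo
python3 -m inch '[{"tx":0,"ty":-0.2,"tz":0,"ax":0,"ay":0,"az":0,"jaw":0}]' | tr '\n' ' '; echo
python3 -m inch '[{"tx":0,"ty":-0.2,"tz":0,"ax":0,"ay":0,"az":0,"jaw":0}]' | tr '\n' ' '; echo
python3 rel.py 618.5 115 5 6.1
```

```text
t: 11.35 ee_pos: [629.0, 17.2, 5.1] orientation: [-3.137, -0.167, 0.0] ft_force: [0.5, -2.7, -1.5] width: 29.8 
t: 11.6 ee_pos: [628.6, 21.2, 5.1] orientation: [-3.137, -0.167, 0.0] ft_force: [0.8, -3.1, -0.3] width: 30.1 
t: 12.22 ee_pos: [628.7, 21.1, 5.3] orientation: [-3.137, -0.167, -0.0] ft_force: [-1.3, 0.6, 1.6] width: 29.7 
t: 12.35 ee_pos: [628.6, 22.4, 5.3] orientation: [3.136, 0.167, 0.001] ft_force: [0.7, -4.3, 0.0] width: 29.7 
t: 12.48 ee_pos: [628.5, 24.5, 5.3] orientation: [3.137, 0.167, 0.001] ft_force: [-0.3, -5.0, 0.1] width: 29.6 
t: 12.6 ee_pos: [628.2, 26.7, 5.3] orientation: [3.137, 0.167, 0.001] ft_force: [1.0, -4.9, 0.9] width: 29.9 
t 12.6 pos [628.2  26.7   5.3] yaw 6.1 tilt [ 0. -0. -1.] shift cm [-0.03 -8.88  0.03] az -0.0 F [ 0.97 -4.93  0.92] w 29.9
```

```bash
python3 -m inch '[{"tx":0,"ty":-0.2,"tz":0,"ax":0,"ay":0,"az":0,"jaw":0}]' | tr '\n' ' '; echo
python3 -m inch '[{"tx":0,"ty":-0.1,"tz":0,"ax":0,"ay":0,"az":0,"jaw":0}]' | tr '\n' ' '; echo
python3 -m inch '[{"tx":0,"ty":-0.1,"tz":0,"ax":0,"ay":0,"az":0,"jaw":0}]' | tr '\n' ' '; echo
python3 -m inch '[{"tx":0,"ty":-0.1,"tz":0,"ax":0,"ay":0,"az":0,"jaw":0}]' | tr '\n' ' '; echo
python3 -m inch '[{"tx":0,"ty":-0.1,"tz":0,"ax":0,"ay":0,"az":0,"jaw":0}]' | tr '\n' ' '; echo
python3 -m inch '[{"tx":0,"ty":-0.1,"tz":0,"ax":0,"ay":0,"az":0,"jaw":0}]' | tr '\n' ' '; echo
```

```text
t: 12.72 ee_pos: [628.0, 28.9, 5.3] orientation: [3.137, 0.167, 0.001] ft_force: [0.2, -4.7, 1.4] width: 29.7 
t: 12.85 ee_pos: [627.8, 30.0, 5.3] orientation: [3.137, 0.167, 0.0] ft_force: [0.5, -4.4, 3.1] width: 29.9 
t: 12.98 ee_pos: [627.7, 31.0, 5.3] orientation: [3.137, 0.167, 0.0] ft_force: [1.2, -4.6, 2.4] width: 29.9 
t: 13.1 ee_pos: [627.6, 32.0, 5.3] orientation: [3.137, 0.167, 0.0] ft_force: [-0.4, -4.7, 1.9] width: 29.8 
t: 13.22 ee_pos: [627.5, 32.9, 5.3] orientation: [3.137, 0.167, 0.0] ft_force: [0.6, -5.1, 1.4] width: 29.8 
t: 13.35 ee_pos: [627.4, 33.9, 5.3] orientation: [3.137, 0.167, 0.0] ft_force: [0.4, -4.8, 2.5] width: 30.0
```

```bash
python3 -m inch '[{"tx":0,"ty":-0.05,"tz":0,"ax":0,"ay":0,"az":0,"jaw":0}]' | tr '\n' ' '; echo
python3 -m inch '[{"tx":0,"ty":-0.05,"tz":0,"ax":0,"ay":0,"az":0,"jaw":0}]' | tr '\n' ' '; echo
python3 -m inch '[{"tx":0,"ty":-0.05,"tz":0,"ax":0,"ay":0,"az":0,"jaw":0}]' | tr '\n' ' '; echo
python3 -m inch '[{"tx":0,"ty":-0.05,"tz":0,"ax":0,"ay":0,"az":0,"jaw":0}]' | tr '\n' ' '; echo
python3 -m inch '[{"tx":0,"ty":-0.05,"tz":0,"ax":0,"ay":0,"az":0,"jaw":0}]' | tr '\n' ' '; echo
```

```text
t: 13.48 ee_pos: [627.3, 34.4, 5.3] orientation: [3.137, 0.167, 0.0] ft_force: [-0.1, -5.7, 2.3] width: 29.7 
t: 13.6 ee_pos: [627.3, 34.9, 5.3] orientation: [3.137, 0.167, 0.0] ft_force: [1.0, -4.9, 2.2] width: 29.9 
t: 13.72 ee_pos: [627.2, 35.4, 5.3] orientation: [3.137, 0.167, 0.0] ft_force: [0.5, -5.1, 2.1] width: 29.8 
t: 13.85 ee_pos: [627.2, 35.9, 5.3] orientation: [3.137, 0.167, 0.0] ft_force: [1.0, -5.0, 1.8] width: 30.0 
t: 13.98 ee_pos: [627.1, 36.3, 5.3] orientation: [3.137, 0.167, 0.0] ft_force: [0.5, -5.8, 2.2] width: 29.7
```

```bash
python3 -m inch '[{"tx":0,"ty":-0.05,"tz":0,"ax":0,"ay":0,"az":0,"jaw":0}]' | tr '\n' ' '; echo
python3 -m inch '[{"tx":0,"ty":-0.05,"tz":0,"ax":0,"ay":0,"az":0,"jaw":0}]' | tr '\n' ' '; echo
python3 -m inch '[{"tx":0,"ty":-0.05,"tz":0,"ax":0,"ay":0,"az":0,"jaw":0}]' | tr '\n' ' '; echo
```

```text
t: 14.1 ee_pos: [627.1, 36.6, 5.3] orientation: [3.137, 0.168, 0.0] ft_force: [0.8, -6.3, 0.9] width: 29.5 
t: 14.22 ee_pos: [627.1, 36.9, 5.3] orientation: [3.136, 0.168, 0.0] ft_force: [1.1, -8.5, 1.7] width: 29.5 
t: 14.35 ee_pos: [627.0, 37.2, 5.3] orientation: [3.136, 0.168, 0.001] ft_force: [0.8, -9.7, 2.2] width: 29.5
```

Clear knee at about y = 36.2. From there I aim for another 2.2 mm or so (y about 38.4, push about 15 N).

```bash
python3 -m inch '[{"tx":0,"ty":-0.05,"tz":0,"ax":0,"ay":0,"az":0,"jaw":0}]' | tr '\n' ' '; echo
python3 -m inch '[{"tx":0,"ty":-0.05,"tz":0,"ax":0,"ay":0,"az":0,"jaw":0}]' | tr '\n' ' '; echo
python3 -m inch '[{"tx":0,"ty":0,"tz":0,"ax":0,"ay":0,"az":0,"jaw":0}]' | tr '\n' ' '; echo
```

```text
t: 14.48 ee_pos: [627.0, 37.4, 5.3] orientation: [3.136, 0.168, 0.001] ft_force: [1.2, -11.7, 1.7] width: 29.6 
t: 14.6 ee_pos: [627.0, 37.7, 5.3] orientation: [3.136, 0.168, 0.001] ft_force: [1.5, -12.8, 1.1] width: 29.7 
t: 14.72 ee_pos: [627.0, 37.7, 5.3] orientation: [3.136, 0.168, 0.001] ft_force: [0.9, -11.4, 1.1] width: 29.9
```

```bash
python3 -m inch '[{"tx":0,"ty":-0.05,"tz":0,"ax":0,"ay":0,"az":0,"jaw":0}]' | tr '\n' ' '; echo
python3 -m inch '[{"tx":0,"ty":-0.05,"tz":0,"ax":0,"ay":0,"az":0,"jaw":0}]' | tr '\n' ' '; echo
python3 -m inch '[{"tx":0,"ty":-0.05,"tz":0,"ax":0,"ay":0,"az":0,"jaw":0}]' | tr '\n' ' '; echo
```

```text
t: 14.85 ee_pos: [626.9, 37.9, 5.2] orientation: [3.135, 0.168, 0.001] ft_force: [1.9, -14.1, 2.0] width: 29.6 
t: 14.98 ee_pos: [626.9, 38.2, 5.3] orientation: [3.135, 0.168, 0.001] ft_force: [0.8, -14.8, 1.9] width: 29.6 
t: 15.1 ee_pos: [626.9, 38.4, 5.3] orientation: [3.135, 0.168, 0.001] ft_force: [1.1, -15.6, 0.9] width: 30.0
```

```bash
python3 -m inch '[{"tx":0,"ty":-0.05,"tz":0,"ax":0,"ay":0,"az":0,"jaw":0}]' | tr '\n' ' '; echo
python3 -m inch '[{"tx":0,"ty":0,"tz":0,"ax":0,"ay":0,"az":0,"jaw":0}]' | tr '\n' ' '; echo
python3 -m inch '[{"tx":0,"ty":0.15,"tz":0,"ax":0,"ay":0,"az":0,"jaw":0.6},{"tx":0,"ty":0,"tz":0,"ax":0,"ay":0,"az":0,"jaw":0.6},{"tx":0,"ty":0,"tz":0,"ax":0,"ay":0,"az":0,"jaw":0.6},{"tx":0,"ty":0,"tz":-1,"ax":0,"ay":0,"az":0,"jaw":0.6},{"tx":0,"ty":0,"tz":-4,"ax":0,"ay":0,"az":0,"jaw":0.6},{"tx":0,"ty":0,"tz":-5,"ax":0,"ay":0,"az":0,"jaw":0.6},{"tx":0,"ty":0,"tz":-5,"ax":0,"ay":0,"az":0,"jaw":0.6},{"tx":0,"ty":4,"tz":-2,"ax":0,"ay":0,"az":0,"jaw":0.6},{"tx":0,"ty":6,"tz":0,"ax":0,"ay":0,"az":0,"jaw":0.6},{"tx":0,"ty":6,"tz":0,"ax":0,"ay":0,"az":0,"jaw":0.6},{"tx":0,"ty":6,"tz":0,"ax":0,"ay":0,"az":0,"jaw":0.6},{"tx":0,"ty":6,"tz":0,"ax":0,"ay":0,"az":0,"jaw":0.6}]'
```

```text
t: 15.22 ee_pos: [626.9, 38.6, 5.3] orientation: [3.135, 0.168, 0.001] ft_force: [2.4, -17.1, 0.8] width: 30.0 
t: 15.35 ee_pos: [626.9, 38.7, 5.3] orientation: [3.135, 0.168, 0.001] ft_force: [2.6, -16.9, 1.8] width: 29.8 
t: 16.85
ee_pos: [656.6, -240.6, 176.1]
orientation: [3.137, 0.168, 0.001]
ft_force: [1.1, 0.0, 0.0]
width: 52.7
```

```bash
python3 -m inch '[{"tx":0,"ty":2,"tz":0,"ax":0,"ay":0,"az":0,"jaw":0.6},{"tx":0,"ty":0,"tz":0,"ax":0,"ay":0,"az":0,"jaw":0.6},{"tx":0,"ty":0,"tz":0,"ax":0,"ay":0,"az":0,"jaw":0.6}]' | head -1
python3 - <<'E'
from m import *
ang=np.radians(96.1); d=np.array([np.cos(ang),np.sin(ang)]); nrm=np.array([-d[1],d[0]]); e=np.array([618.5,115])
for n in ['top','side']:
    im,dd=viewer.get_image(n); w=cloud(n,dd); print(n,wedge(n,im,w))
    for m in masks_of(n,'wedge'):
        c=np.median(im[m['pixels']],0)
        if c[0]>c[2]+40:
            P=w[m['pixels']]; P=P[~np.isnan(P[:,0])]; s=(P[:,:2]-e)@d; l=(P[:,:2]-e)@nrm
            print(' along',np.percentile(s,[1,99]).round(1),'lat',np.percentile(l,[2,98]).round(1),'px',m['location'])
    old=np.load('s_'+n+'.npz')['w']
    # stack front vs rear rim height change
    s=(w[...,:2]-e)@d; l=(w[...,:2]-e)@nrm
    for a,b in [(0,8),(20,60),(80,100),(110,150),(160,185)]:
        k=(s>a)&(s<b)&(abs(l)<115)&(w[...,2]>20)&(old[...,2]>20)
        print(' dz',a,b,np.nanmedian((w-old)[k][:,2]).round(1),k.sum())
    for th in ['cat','case','jar','brush','dish']:
        for m in masks_of(n,th)[:1]:
            P=w[m['pixels']]; print(' ',th,round(m['score'],2),np.round(m['location']),np.nanmedian(P,0).round())
    c0,r0=(80,120) if n=='top' else (150,60)
    cv2.imwrite(f'pics/{n}3.png',cv2.resize(im[r0:r0+150,c0:c0+200,::-1],(800,600),interpolation=cv2.INTER_CUBIC))
E
```

```text
t: 17.23
top ((622.4782104492188, 61.907928466796875), (30.396169662475586, 99.6904296875), np.float64(96.08300575539232), array([-49.49563748,  49.33855065]), [None, None, np.float64(22.9), np.float64(23.2), np.float64(23.3), np.float64(23.4), np.float64(19.0), np.float64(16.9), np.float64(14.4), None, None])
 along [-102.6   -4. ] lat [-12.4  16.5] px [171.5, 184.8]
 dz 0 8 -0.9 668
 dz 20 60 3.0 1602
 dz 80 100 0.5 833
 dz 110 150 -1.8 1949
 dz 160 185 -4.1 884
  cat 0.63 [178. 130.] [753.  38.  35.]
  case 0.9 [193. 234.] [496.   7.  11.]
  jar 0.8 [254. 121.] [ 766. -148.   60.]
  brush 0.62 [361. 134.] [ 740. -419.   28.]
side ((605.5186157226562, -56.66119384765625), (369.2711486816406, 41.08426284790039), np.float64(81.97723114351189), array([-185.07907144,  182.71957868]), [None, None, None, None, None, None, None, None, None, None, None])
 along [-344.6    3.4] lat [-19.8  70.5] px [252.5, 127.8]
 dz 0 8 -1.2 979
 dz 20 60 2.8 510
 dz 80 100 0.5 337
 dz 110 150 -1.4 953
 dz 160 185 -2.3 431
  jar 0.81 [332. 174.] [ 768. -167.   59.]
  brush 0.93 [333. 266.] [ 713. -382.   27.]
  dish 0.71 [153. 316.] [ 339. -415.   16.]
```

View pics/top3.png

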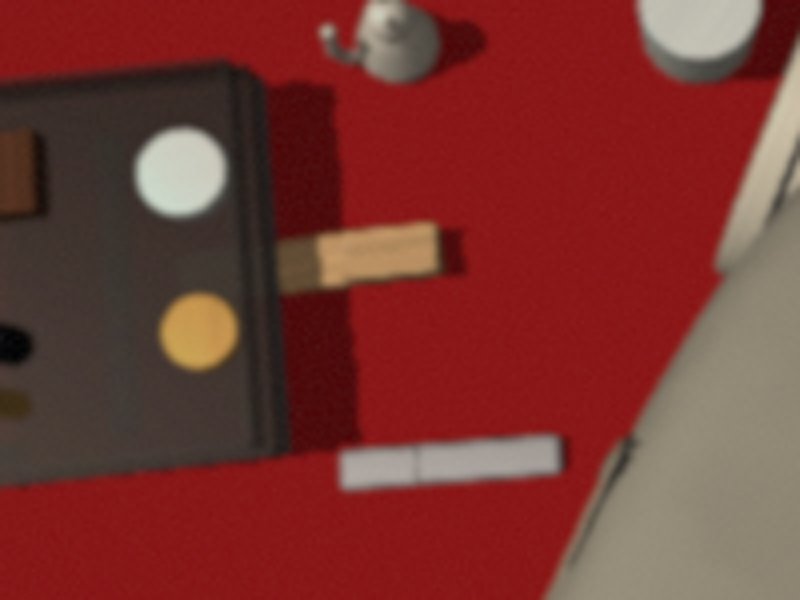

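View pics/side3.png

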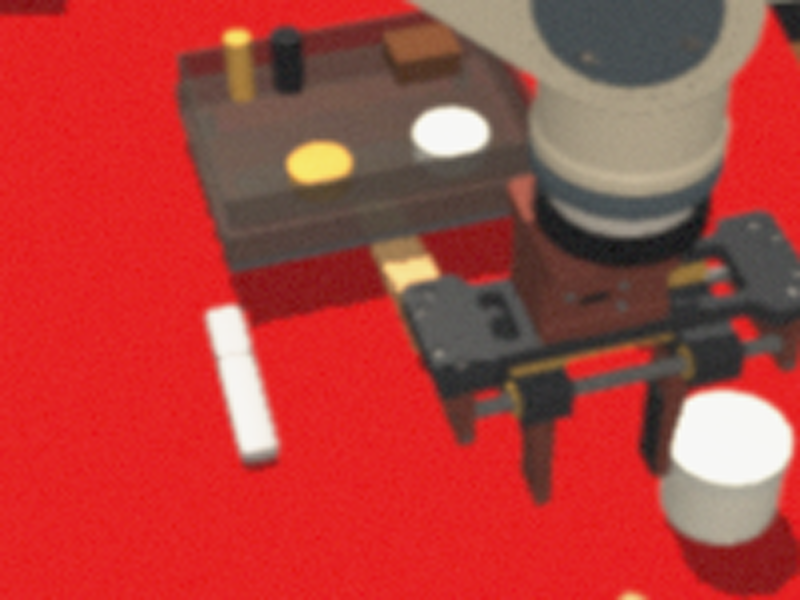

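The final views show the wedge square under the middle of the front edge, at (350,255) in the top crop. The front has risen and the rear dropped, by about 0.05 rad. The case, cat and jar have not moved, so I'm handing the job in.

```bash
python3 -c "
from workcell import ctrl,get_obs
print(get_obs()['t'],ctrl.close_job())"
```

```text
the job is handed in; nothing more can be done
18.025 None
```

The bamboo wedge is now under the middle of the low front edge and the stack sits level. I handed the job in at 18.0 s of the 48 s, with the gripper open and clear.

**How it went:** I gripped the wedge by its block, turned it square and slid it along the dresser, thin end first. The rail touched at about 30 mm in. The push held at 3–5 N while the stack rose, then climbed sharply about 31 mm later as the rear feet met the dresser. I pushed about 2.4 mm further, to roughly 17 N, and let go.

**Last checks:**
- **Wedge position:** it lies at 96.1°, matching the square direction, and within about 2 mm of the edge's middle. Its tip is about 62 mm past the edge and did not slip on release.
- **Level:** camera depth shows the front up about 3 mm and the rear down 2–4 mm, close to the full 0.05 rad of rocking.
- **Snugness:** I could not measure the force on the rail directly. I infer 10–12 N from the push force and the travel past the stop. Friction came out near the top of its stated range.
- **Other things:** the cat, case and jar have not moved in the final images. The brush also matches in the side view, but the arm partly hid it from above. The dish was checked from the side only.
- **A check that failed:** the last wedge reading from the side camera was spoiled by the gripper being in view, so I relied on the top camera and the pictures.

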